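Set the shingle trimming board's length slider to the marked stop

ROBOT

A 6-joint arm with a two-finger parallel gripper is mounted at the origin on the work surface. World frame = base frame: x ahead of the robot, y to its left, z up, the work surface at z = 0. Lengths are in mm, angles in degrees, forces in N, time in s.
With the tool pointing down it reaches from about 350 to 850 mm from the base axis. Payload 8.1 kg.
Tool frame: the origin (TCP) lies midway between the tips of the shut fingers; the grasp point (between the pads) lies 19 mm behind it; z points along the fingers, y is the direction in which the jaws open and shut (so a half turn about z gives the same grasp; the last joint's range is limited). The gripper opens to 85 mm and grips with 20 to 120 N. Pads are 22 mm wide; open, the fingers measure 114 mm over their backs; the gripper's body (76 mm by 85 mm) begins 54 mm behind the grasp point. The pads swing forward as they close: fully open they stand 13 mm farther back than shut.
Start: joints at [58.648, 7.471, 85.268, -0, 87.261, -4.893], TCP at [267.316, 537.166, 231.292] pointing down, gripper open.
Joint ranges: [-169.43, 169.43], [-51.17, 129.36], [1.28, 143.12], [-76.62, 256.62], [0, 156.53], [-152.29, 152.29]. Speed limits (degrees/s): [136.94, 136.94, 159.86, 180, 180, 180].

INTERFACE

Orientations are given as [roll, pitch, yaw] about the fixed x, y, z axes, in that order (R = Rz(yaw) Ry(pitch) Rx(roll)).
In Python, from bench import r gives the robot as it stands.
- The arm moves only by the tool carry_out, never from a script. Its argument "increments" is a list of rows, each a list of 3 entries, a list of its own where there are three numbers: the shift along the tool's x, y, z in m, then the turn, a rotation vector about the tool's x, y, z in rad, then the closure, from 0 (fully open) to 1 (shut). A call has 1 to 12 rows; each row shifts and turns the pose as measured when the row begins, along the tool's axes as they then stand; what a row does not reach is not made up. A row lasts 1/10 s, in which the tool goes at most 50 mm and 8.59 degrees, less where a joint would pass 70% of its speed; a pose out of reach is approached as far as the arm can. A call with a gripper value outside its range is refused whole. The fingers move at their own pace and stop on an object; "newtons" is the grip in N (left out, the last holds). Time passes only in rows, so rows that do not move let the fingers close. It gives the time, the measured TCP pose, the force and the opening at its end, in the units of the state.
- r.sense(): the state, without advancing time (a new reading comes with each control period).
- r.snapshot(name): name is "scene" or "top"; returns a dict with "image" (480x640x3 uint8, blue, green, red), "vertical_fov" (degrees; the focal length in pixels is half the picture's height over the tangent of half this angle, whatever the lens; pixels are square), "cx", "cy" (the principal point, pixels), "k1" (the pictures are not rectified: a ray, as slopes to the right and down, at radius r is drawn at 1 + k1 r^2 times it, then the intrinsics apply), "rvec" (rotation vector, rad) and "tvec" (3), from world to camera coordinates, as OpenCV has them. Camera axes: x right, y down, z forward; pixel columns grow to the right and rows downward; lengths in mm; the calibration is good to about 2 mm. A picture is of the moment at which its call begins. There is no depth.
- r.hand_in(): hands the job in, once; it reports no verdict.
The state is a dict: "time": time; "joint_pos": joint angles; "qd": joint speeds; "joint_efforts": joint torques, N m; "tool_pos": TCP position; "tcp_rot": TCP orientation; "ft_force": force on the tool from outside, world axes, zero at the start; "wrist_torque": the same for the moment, N m; "finger_gap": finger opening in mm.
Only numpy, scipy, OpenCV 4.12 (cv2) and the standard library are available. Lean on these libraries where they do the work, as an engineer would, in place of code of your own. Each camera call takes 0.05 s, during which the arm holds its last target.

TASK

Set the trimming board for the next batch of shingles: press down the middle of the slider on the rail to free its brake, keep it pressed, and push the slider along the rail until it rests against the stop with the upright peg. Then let the middle spring back up and move clear. Do not drag the slider with its brake on or let its middle up on the way, do not pinch its raised end lips, and leave the loose things on the bench where they are.

Things in the scene. Friction and masses are not known exactly. Their poses are not given: they have to be found in the camera images.
- board: plywood trimming board fixed to the bench, 190 (x) x 580 (y) x 20 mm; origin under its centre at bench height; it may stand turned. A steel rail 30 mm wide runs along its y axis at board x = -30 mm, its top 34 mm above the bench
- slider_centre (a point): centre of the aluminium slider, 56.5 mm above the bench; moves along the rail only. Slider 56 mm (board x) x 100 mm (along the rail). At each end a cross lip 16 mm thick stands 12 mm above this point (8 mm at its outer half); between the lips is an open pocket 68 mm long whose floor is the sprung plate; beside the plate the slider is 9 mm lower. A flat fence arm, top 37 mm above the bench, reaches 116 mm to board +x
- plate_top (a point): top centre of the slider's sprung middle plate, ribbed black rubber, 34 mm (board x) x 62 mm (along the rail), in the pocket between the lips; unpressed it is level with slider_centre. It springs back up when let go
- plate (a joint): how far the middle plate is pressed down, m: 0 = up, brake on; 0.008 = fully down. The brake eases over the first 3 mm (about 7 N) and is free from there on; fully down takes about 10 N. With the brake on the slider resists about 15 N and must not be dragged; freed it slides with about 2 N and stays where it is left
- slider: the slider itself; origin on its centre line, 22 mm below slider_centre; axes as the board's (y along the rail)
- marked_stop (a point): top centre of the marked stop's block, 56 mm above the bench: a fixed dark steel block over the rail, 66 mm (board x) x 40 mm (along the rail) x 36 mm tall, with an upright wooden peg 20 mm thick and 40 mm tall on it. It stands at one end of the rail or the other. When the slider touches it, their centres are 70 mm apart
- plain_stop (a point): top centre of the other stop, the same block without a peg, at the other end of the rail
- mallet: loose wooden mallet lying down: head 75 x 120 x 70 mm, round handle along its +x; origin under the head's centre. Bystander, to be left where it is
- shingle_a: loose split-wood shingle lying flat, 100 x 220 x 8 mm (long along its y). Bystander, to be left where it is
- shingle_b: a second shingle of the same size lying on the first. Bystander, to be left where it is
- mug: loose steel mug, 76 mm across, 75 mm tall, handle at its +y; origin under its centre. Bystander, to be left where it is
- chisel: loose straight hand tool with a round handle, lying along its x on the bench in front of the board. Bystander, to be left where it is
- wedge: loose small stepped wooden wedge, 36 x 140 x 22 mm, long along its y. Bystander, to be left where it is
- pencil: loose flat carpenter's pencil, 12 x 170 x 8 mm, long along its y, lying on the board's front edge strip beside the rail. Bystander, to be left where it is

How it is judged:
By the outcome, as a careful person would: the job done as asked, in the order asked, and still so for the second after the job is handed in, with the robot touching nothing.
It also fails if it takes over 34 s, if anything falls off the work surface, if the arm or the gripper's body presses on something with over 40 N, if the wrist force passes 120 N, or if a joint passes its speed limit or range.

## Working session

There is one attempt and no reset: what is moved stays moved. The work goes in short steps, Python scripts to look and compute and a tool call to move; the robot and the scene stay as the last step left them, time stands still between calls to the robot, and variables do not carry over. Pictures are saved under pics/ and viewed, and the job is handed in when it is done.

Besides the shell and the picture viewer there is one more tool, called after "Call:" as a command line: name --argument value ..., lists and objects as JSON in quotes. carry_out: Moves the arm, as the interface text tells. Its arguments: {"type":"object","properties":{"increments":{"type":"array"},"newtons":{"type":"number"}},"required":["increments"]}

```bash
ls; mkdir -p pics; python3 - <<'E'
from bench import r
import cv2
s=r.sense(); print({k:s[k] for k in s if k!='joint_efforts'})
for n in("scene","top"):
    d=r.snapshot(n); cv2.imwrite(f"pics/{n}0.png",d["image"]); print({k:d[k] for k in d if k!="image"})
E
```

```text
pics
{'time': 0.0, 'joint_pos': array([ 5.86481824e+01,  7.51559154e+00,  8.53307587e+01,  2.38449598e-03,
        8.72605248e+01, -4.89420897e+00]), 'qd': array([-0.09708943, -0.05143956,  0.03521366,  0.02339704, -0.061228  ,
       -0.00276402]), 'tool_pos': array([267.0094595 , 536.69552941, 230.2252055 ]), 'tcp_rot': array([-1.79893718e+02, -1.14910397e-02,  1.53542265e+02]), 'ft_force': array([-0.52746827,  0.0307222 , -0.71698949]), 'wrist_torque': array([ 0.01043686,  0.04003355, -0.02457369]), 'finger_gap': 85.52064298947067}
{'vertical_fov': 43.93166916930317, 'cx': 321.9863615592632, 'cy': 241.80622768532382, 'k1': -0.1897586726645981, 'rvec': array([ 2.09065833,  1.54787566, -0.51960732]), 'tvec': array([-173.39152889, -380.24613156, 1500.09903372])}
{'vertical_fov': 54.23559632196168, 'cx': 323.11680363720865, 'cy': 237.14348821741228, 'k1': 0.038899181819325265, 'rvec': array([ 2.16548945, -2.15337698,  0.13354691]), 'tvec': array([-18.02574022, 583.46731055, 775.96616598])}
```

View pics/scene0.png

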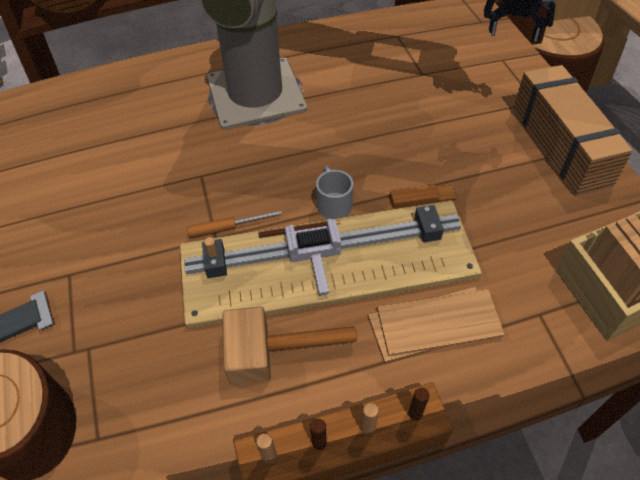

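View pics/top0.png

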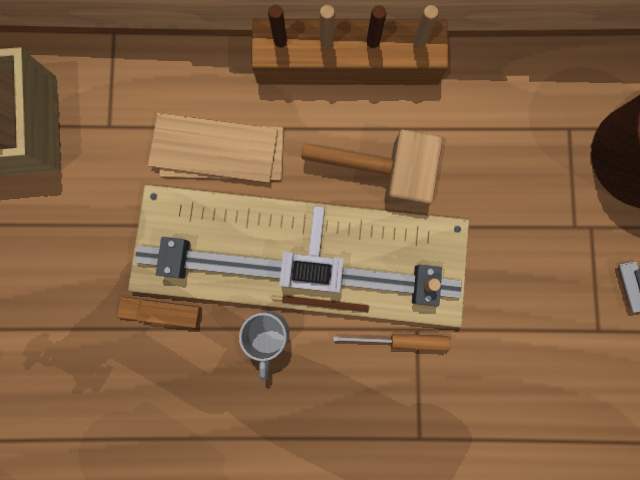

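The peg stop is at the left in the scene view (213,257) and at the right in the top view (428,285), so it is on the world -y side. The slider is at about (311,272) in the top view. I'll enlarge both views to read exact points.

```bash
cat > h.py <<'E'
import numpy as np, cv2
def cam(d):
    f=240/np.tan(np.radians(d["vertical_fov"]/2))
    K=np.array([[f,0,d["cx"]],[0,f,d["cy"]],[0,0,1.]])
    D=np.array([d["k1"],0,0,0,0.]); R=cv2.Rodrigues(d["rvec"])[0]
    return K,D,R,np.array(d["tvec"]).reshape(3)
def back(d,uv,z):
    K,D,R,t=cam(d)
    n=cv2.undistortPointsIter(np.array([[uv]],float),K,D,None,None,(3,100,1e-12))[0,0]
    o=-R.T@t; v=R.T@np.array([n[0],n[1],1]); return o+v*(z-o[2])/v[2]
def proj(d,p):
    K,D,R,t=cam(d); return cv2.projectPoints(np.array(p,float).reshape(-1,3),d["rvec"],t,K,D)[0][:,0]
E
python3 - <<'E'
import cv2
a=cv2.imread("pics/top0.png")
def crop(a,x,y,w,h,s,n): cv2.imwrite(n,cv2.resize(a[y:y+h,x:x+w],None,fx=s,fy=s,interpolation=cv2.INTER_CUBIC))
crop(a,260,195,100,130,4.5,"pics/t_sl.png")
crop(a,390,230,90,100,6,"pics/t_st.png")
crop(a,120,180,360,150,2.2,"pics/t_bd.png")
b=cv2.imread("pics/scene0.png")
crop(b,180,200,180,110,4.4,"pics/s_sl.png")
E
```

```text
(no output)
```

View pics/t_sl.png

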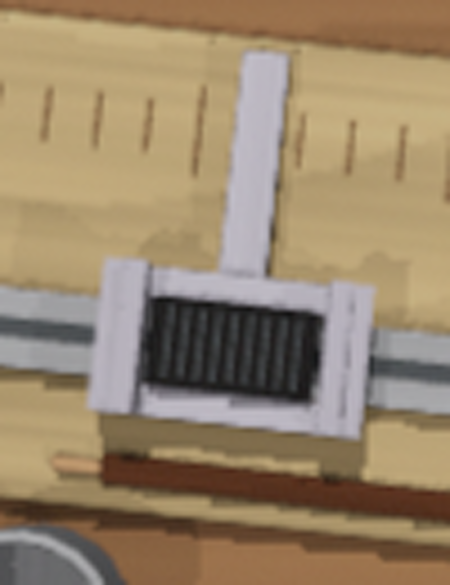

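View pics/t_st.png

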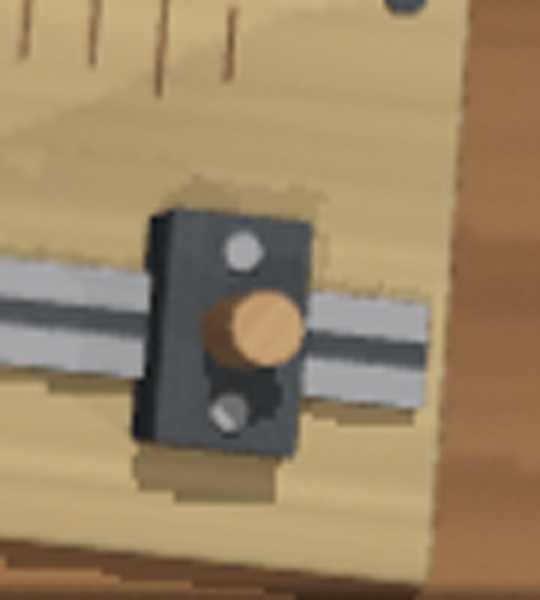

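View pics/t_bd.png

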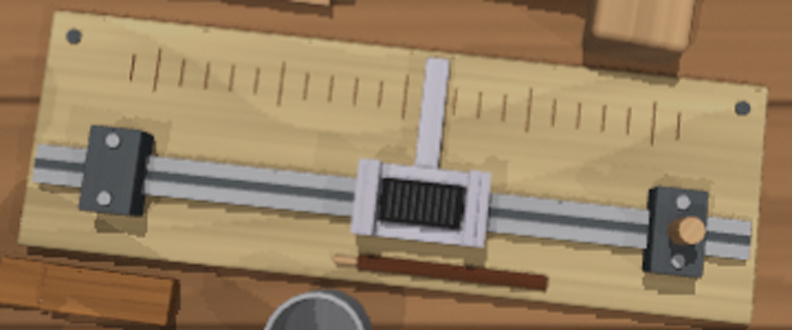

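View pics/s_sl.png

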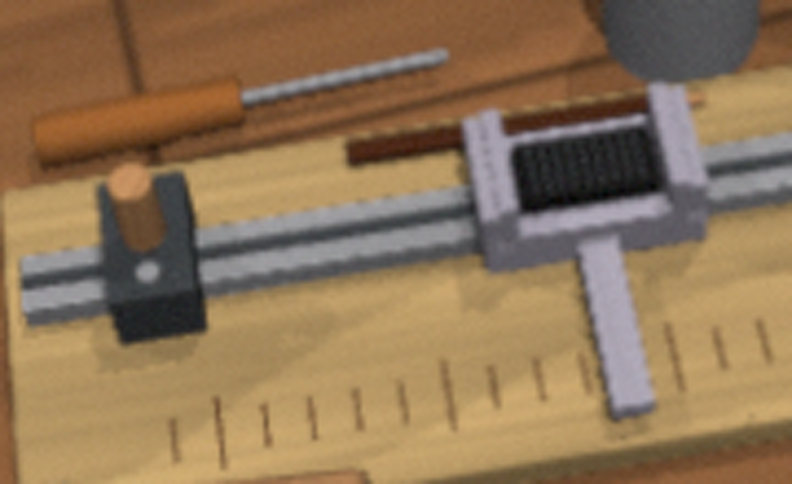

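```bash
python3 - <<'E'
from bench import r
from h import *
T=r.snapshot("top");S=r.snapshot("scene")
def o(p,s,x,y): return ((p[0]+.5)/s-.5+x,(p[1]+.5)/s-.5+y)
def show(n,d,pts,s,x,y,z):
    P=np.array([back(d,o(p,s,x,y),z) for p in pts]); c=P.mean(0)
    e=[np.linalg.norm(P[i]-P[(i+1)%4]).round(1) for i in range(4)]
    v=(P[0]-P[1])+(P[3]-P[2]) ; print(n,c.round(1),e,"long/edge01 ang",np.degrees(np.arctan2(v[1],v[0])).round(2)); return c
p=show("plate T",T,[(158,298),(322,313),(312,402),(145,387)],4.5,260,195,56.5)
show("plate S",S,[(515,150),(650,130),(663,185),(530,212)],4.4,180,200,56.5)
m=show("stop",T,[(178,210),(312,225),(293,457),(155,441)],6,390,230,56)
q=show("plain",T,[(92,126),(136,130),(128,214),(82,208)],2.2,120,180,56)
print(show("board",T,[(54,11),(767,87),(750,323),(20,244)],2.2,120,180,20))
show("lips",T,[(105,260),(374,286),(360,438),(90,410)],4.5,260,195,66.5)
w=q-m; print("stops ang",np.degrees(np.arctan2(w[1],w[0])),np.linalg.norm(w))
w=p-m; print("pl ang",np.degrees(np.arctan2(w[1],w[0])),np.linalg.norm(w))
E
```

```text
plate T [521.6   4.1  56.5] [np.float64(61.3), np.float64(33.2), np.float64(62.1), np.float64(33.3)] long/edge01 ang 85.14
plate S [526.8   7.3  56.5] [np.float64(61.0), np.float64(30.9), np.float64(59.9), np.float64(34.7)] long/edge01 ang -95.08
stop [ 501.8 -190.8   56. ] [np.float64(37.3), np.float64(64.3), np.float64(38.1), np.float64(64.3)] long/edge01 ang 83.91
plain [546.7 241.7  56. ] [np.float64(33.6), np.float64(64.0), np.float64(34.9), np.float64(62.6)] long/edge01 ang 83.89
board [554.7  25.2  20. ] [np.float64(578.0), np.float64(187.7), np.float64(575.2), np.float64(187.8)] long/edge01 ang 84.17
[554.69771774  25.15408594  20.        ]
lips [521.8   4.6  66.5] [np.float64(99.5), np.float64(55.8), np.float64(99.1), np.float64(55.2)] long/edge01 ang 84.61
stops ang 84.0747959563853 434.83604368520975
pl ang 84.19959773335783 195.85430315936725
```

Call:
carry_out --increments '[[[0,0,0],[0,0,-0.12],1],[[0,0,0],[0,0,-0.12],1],[[0,0,0],[0,0,-0.12],1],[[-0.025,-0.041,0],[0,0,0],1],[[-0.025,-0.041,0],[0,0,0],1],[[-0.025,-0.041,0],[0,0,0],1],[[-0.025,-0.041,0],[0,0,0],1],[[-0.025,-0.041,0],[0,0,0],1],[[-0.025,-0.041,0],[0,0,0],1]]' --newtons 40

```text
time: 1.1
tool_pos: [395.1, 274.4, 227.1]
tcp_rot: [-179.8, -0.2, 175.7]
ft_force: [2.1, -0.1, 0.5]
finger_gap: 0.2
```

Call:
carry_out --increments '[[[-0.021,-0.037,0.013],[0,0,0.007],1],[[-0.021,-0.037,0.013],[0,0,0.007],1],[[-0.021,-0.037,0.013],[0,0,0.007],1],[[-0.021,-0.037,0.013],[0,0,0.007],1],[[-0.021,-0.037,0.013],[0,0,0],1],[[-0.021,-0.037,0.013],[0,0,0],1],[[-0.02,-0.037,0.013],[0,0,0],1],[[0,0,0],[0,0,0],1]]'

```text
time: 1.9
tool_pos: [520.5, -14.3, 134.6]
tcp_rot: [-179.9, 0.1, 173.7]
ft_force: [-1.0, -0.6, -0.2]
finger_gap: 0.0
```

```bash
cat > look.py <<'E'
import sys
from bench import r
from h import *
n=sys.argv[1]
s=r.sense(); print(s["time"],s["tool_pos"].round(1),s["tcp_rot"].round(1),s["ft_force"].round(1))
a=r.snapshot("top")["image"];b=r.snapshot("scene")["image"]
f=lambda a,x,y,w,h:cv2.resize(a[y:y+h,x:x+w],(400,int(400*h/w)),interpolation=cv2.INTER_CUBIC)
cv2.imwrite(f"pics/{n}.png",np.hstack([f(a,240,180,240,240),f(b,170,130,240,240)]))
E
python3 look.py a1
```

```text
1.9 [520.5 -14.3 134.6] [-1.799e+02  1.000e-01  1.737e+02] [-1.  -0.6 -0.2]
```

View pics/a1.png

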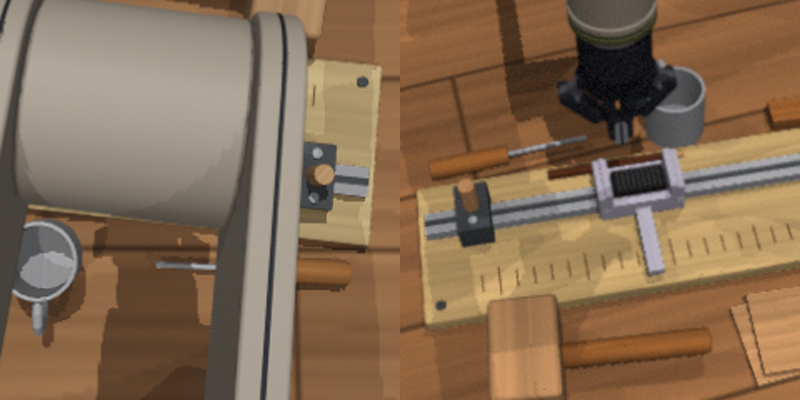

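The top view is blocked by the arm. The scene view shows the fingertips at crop (620,135), behind and above the pocket. The knuckles flare along the rail, so I'll check how much room they leave to the peg.

```bash
python3 - <<'E'
from bench import r
from h import *
S=r.snapshot("scene");b=S["image"]
x,y,w,h=240,120,150,130
c=cv2.resize(b[y:y+h,x:x+w],None,fx=4.5,fy=4.5,interpolation=cv2.INTER_CUBIC)
R=np.array([520.5,-14.3,134.6]); u=np.array([.101,.995,0])
for k in(0,20,40,60):
    for l in (-57,-42,0,42,57):
        p=proj(S,R+l*u+[0,0,k])[0]; q=((p-[x,y])*4.5).astype(int)
        cv2.circle(c,tuple(map(int,q)),2,(0,255,255) if l else (0,0,255),-1)
cv2.imwrite("pics/k.png",c)
E
```

```text
(no output)
```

View pics/k.png

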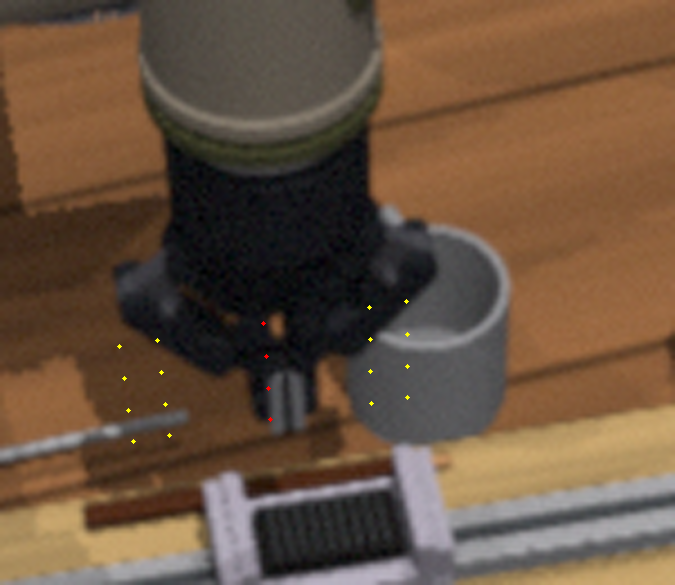

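```bash
python3 - <<'E'
from bench import r
from h import *
S=r.snapshot("scene")
for i in range(2):
    s=r.sense(); print(s["tool_pos"].round(2),s["time"])
for p in [(287,430),(270,418)]:
    q=(240+(p[0]+.5)/4.5-.5,120+(p[1]+.5)/4.5-.5); print(q,back(S,q,134.6).round(1))
c=cv2.resize(S["image"][180:220,280:330],None,fx=14,fy=14,interpolation=cv2.INTER_CUBIC); cv2.imwrite("pics/tip.png",c)
E
```

```text
[520.53  -9.19 136.93] 2.1
[520.53  -9.19 136.93] 2.1
(303.3888888888889, 215.16666666666669) [526.8 -10.  134.6]
(299.6111111111111, 212.5) [518.7 -14.9 134.6]
```

View pics/tip.png

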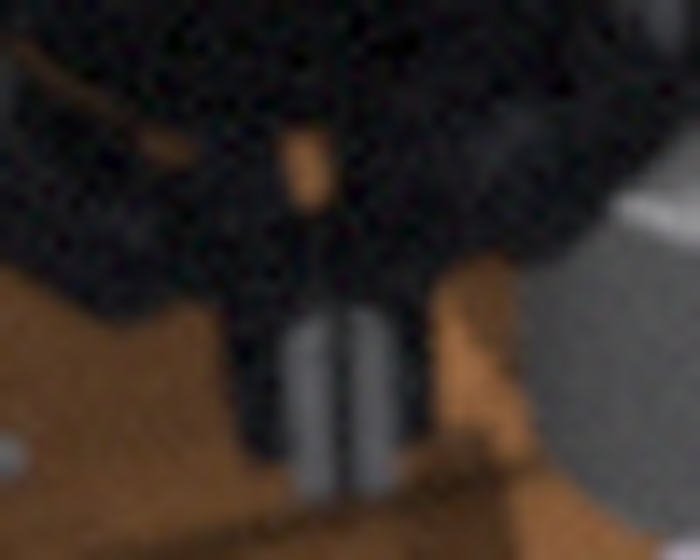

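```bash
python3 - <<'E'
from bench import r
from h import *
S=r.snapshot("scene")
s=r.sense(); print(s["tool_pos"].round(2),s["time"])
print(back(S,(280+345.5/14-.5,180+497/14-.5),s["tool_pos"][2]).round(1))
E
```

```text
[520.65  -8.83 137.16] 2.15
[528.9  -8.9 137.2]
```

Call:
carry_out --increments '[[[-0.001,0.01,0.01],[0,0,-0.01],1],[[0,0.004,0.015],[0,0,0],1],[[0,0,0.015],[0,0,0],1],[[0,0,0.01],[0,0,0],1],[[0,0,0.005],[0,0,0],1],[[0,0,0],[0,0,0],1],[[0,0,0],[0,0,0],1]]'

```text
time: 2.85
tool_pos: [522.6, 12.6, 77.8]
tcp_rot: [180.0, 0.3, 175.1]
ft_force: [0.5, 0.8, -0.1]
finger_gap: 0.3
```

```bash
python3 - <<'E'
from bench import r
from h import *
s=r.sense(); print(s["tool_pos"].round(1),s["tcp_rot"].round(1),s["ft_force"].round(1))
b=r.snapshot("scene")["image"]
c=cv2.resize(b[175:275,260:370],None,fx=6,fy=6,interpolation=cv2.INTER_CUBIC); cv2.imwrite("pics/b1.png",c)
s=r.sense(); print(s["tool_pos"].round(1),s["tcp_rot"].round(1),s["ft_force"].round(1))
E
```

```text
[522.6  12.6  77.8] [180.    0.3 175.1] [ 0.5  0.8 -0.1]
[522.6  12.5  77.9] [180.    0.3 175.1] [ 0.9 -0.3 -0.4]
```

View pics/b1.png

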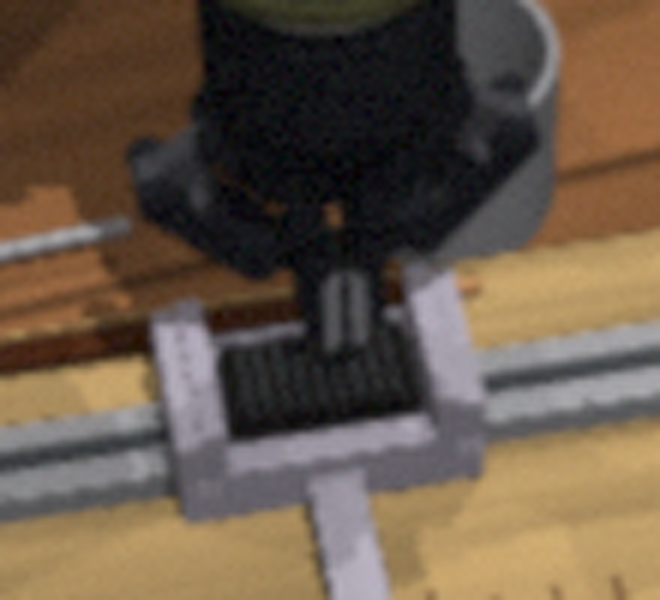

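The tip at (345,345) hangs over the pocket at z 78 with the gap on both sides. It is about 6 mm past centre toward +y, so I'll centre it and lower.

Call:
carry_out --increments '[[[0,-0.004,0.006],[0,0,0.01],1],[[0,-0.002,0.006],[0,0,0],1],[[0,0,0.004],[0,0,0],1],[[0,0,0],[0,0,0],1],[[0,0,0],[0,0,0],1]]'

```text
time: 3.4
tool_pos: [523.4, 5.2, 62.0]
tcp_rot: [180.0, 0.5, 174.4]
ft_force: [-0.3, -0.2, -1.1]
finger_gap: -0.1
```

```bash
python3 - <<'E'
from bench import r
from h import *
b=r.snapshot("scene")["image"]
c=cv2.resize(b[175:275,260:370],None,fx=6,fy=6,interpolation=cv2.INTER_CUBIC); cv2.imwrite("pics/b2.png",c)
s=r.sense(); print(s["tool_pos"].round(1),s["tcp_rot"].round(1),s["ft_force"].round(1))
E
```

```text
[523.3   5.2  62. ] [180.    0.5 174.4] [-0.4 -0.7  0. ]
```

View pics/b2.png

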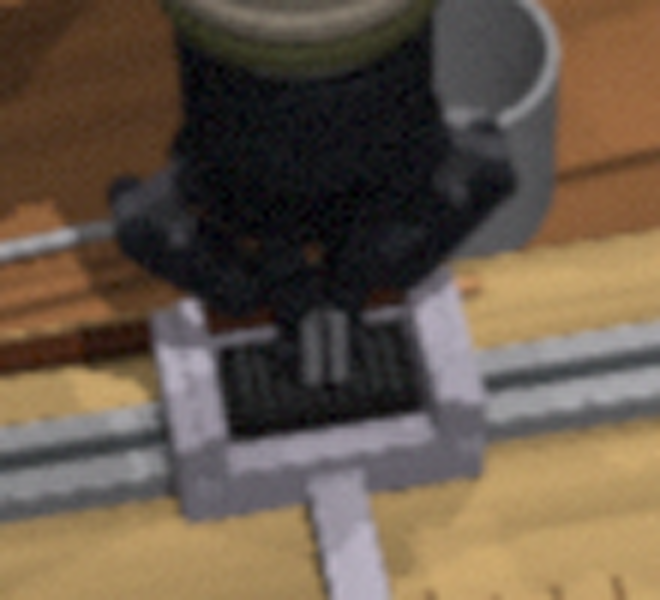

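The tip is centred in the pocket along the rail at about (325,383), between the lips at x≈220 and x≈420. Pressing down in small steps.

Call:
carry_out --increments '[[[0,0,0.003],[0,0,0],1],[[0,0,0.003],[0,0,0],1],[[0,0,0.002],[0,0,0],1]]'

```text
time: 3.75
tool_pos: [524.1, 5.2, 54.4]
tcp_rot: [180.0, 0.5, 174.4]
ft_force: [-2.0, -0.4, 5.5]
finger_gap: -0.0
```

Call:
carry_out --increments '[[[0,0,0.002],[0,0,0],1],[[0,0,0.002],[0,0,0],1]]'

```text
time: 3.95
tool_pos: [524.1, 5.3, 51.1]
tcp_rot: [-180.0, 0.5, 174.5]
ft_force: [-4.7, 0.2, 8.1]
finger_gap: 0.2
```

Call:
carry_out --increments '[[[0.0005,0,0.0015],[0,0,0],1],[[0.0005,0,0],[0,0,0],1],[[0,0,0],[0,0,0],1]]'

```text
time: 4.25
tool_pos: [524.2, 5.2, 51.7]
tcp_rot: [-180.0, 0.6, 174.5]
ft_force: [-5.9, 0.1, 8.0]
finger_gap: -0.1
```

Call:
carry_out --increments '[[[0.002,0,0.0015],[0,0,0],1],[[0.002,0,0.0015],[0,0,0],1]]'

```text
time: 4.45
tool_pos: [523.9, 5.2, 51.7]
tcp_rot: [-180.0, 1.1, 174.5]
ft_force: [1.5, -0.6, 8.1]
finger_gap: 0.1
```

Call:
carry_out --increments '[[[0.0005,0,0.002],[0,0,0],1],[[0.0005,-0.002,0.002],[0,0,0],1],[[0.0005,-0.003,0.002],[0,0,0],1]]'

```text
time: 4.75
tool_pos: [523.7, 1.1, 48.7]
tcp_rot: [180.0, 1.3, 174.5]
ft_force: [-3.9, 2.3, 9.4]
finger_gap: -0.1
```

```bash
python3 - <<'E'
from bench import r
from h import *
b=r.snapshot("scene")["image"]
c=cv2.resize(b[175:275,260:370],None,fx=6,fy=6,interpolation=cv2.INTER_CUBIC); cv2.imwrite("pics/b3.png",c)
s=r.sense(); print(s["tool_pos"].round(1),s["tcp_rot"].round(1),s["ft_force"].round(1))
E
```

```text
[523.6   0.7  48.5] [180.    1.2 174.5] [-4.   1.6  9. ]
```

View pics/b3.png

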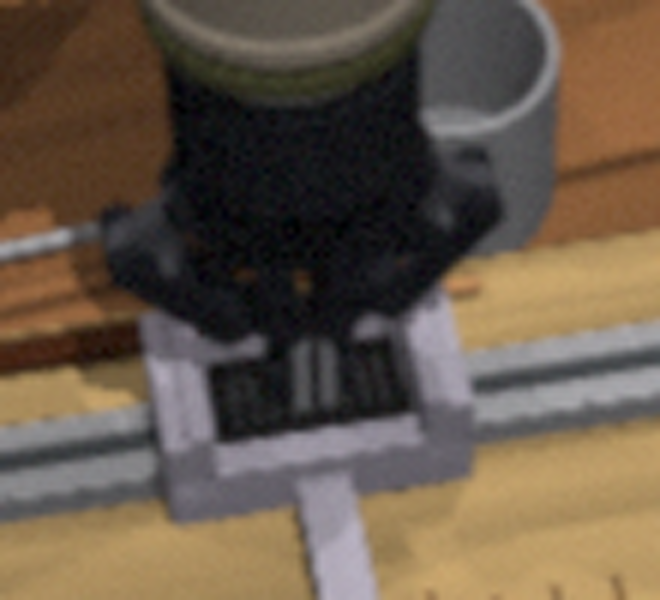

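The slider moves with the finger: the fence arm went from (335,480) to (322,485), the plate is down, and the drag is about 2 N. Continuing.

Call:
carry_out --increments '[[[0.0005,-0.004,0.0015],[0,0,0],1],[[0.0005,-0.005,0.0015],[0,0,0],1],[[0.0005,-0.005,0.0015],[0,0,0],1],[[0.0005,-0.005,0.0015],[0,0,0],1]]'

```text
time: 5.2
tool_pos: [521.9, -16.5, 48.5]
tcp_rot: [179.8, 1.4, 174.6]
ft_force: [-7.3, 2.7, 15.7]
finger_gap: -0.0
```

Call:
carry_out --increments '[[[0.001,-0.005,0.0008],[0,-0.005,0],1],[[0.001,-0.005,0.0008],[0,-0.005,0],1],[[0.0005,-0.005,0.0008],[0,-0.005,0],1],[[0.0005,-0.005,0.0008],[0,-0.005,0],1]]'

```text
time: 5.6
tool_pos: [519.9, -35.5, 49.7]
tcp_rot: [179.7, 2.9, 174.7]
ft_force: [-3.1, 2.5, 8.4]
finger_gap: 0.3
```

Call:
carry_out --increments '[[[0,-0.005,0.001],[0,0.01,0],1],[[0,-0.005,0.0011],[0,0.01,0],1],[[0,-0.005,0.0011],[0,0.01,0],1],[[0,-0.005,0.0011],[0,0.01,0],1]]'

```text
time: 6.0
tool_pos: [518.0, -54.6, 48.4]
tcp_rot: [179.6, 0.5, 174.7]
ft_force: [-8.4, 2.2, 15.7]
finger_gap: 0.1
```

```bash
python3 - <<'E'
from bench import r
from h import *
b=r.snapshot("scene")["image"]
c=cv2.resize(b[175:295,180:340],None,fx=4.5,fy=4.5,interpolation=cv2.INTER_CUBIC); cv2.imwrite("pics/b4.png",c)
s=r.sense(); print(s["tool_pos"].round(1),s["tcp_rot"].round(1),s["ft_force"].round(1))
E
```

```text
[517.9 -55.3  48.4] [179.6   0.5 174.7] [-8.   0.3 12.9]
```

View pics/b4.png

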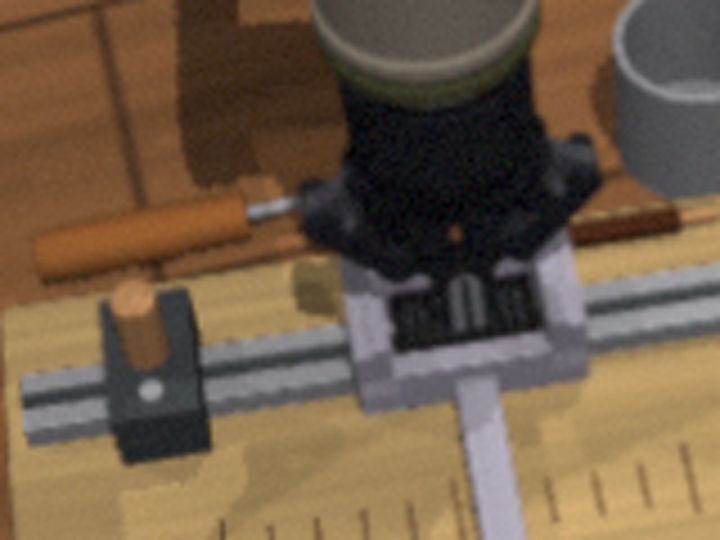

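The slider is about halfway. The finger is still centred in the pocket at (465,325), the plate is down, and the peg stop at (150,370) is clear.

Call:
carry_out --increments '[[[0.001,-0.005,0.001],[0,0,0],1],[[0.001,-0.005,0.001],[0,0,0],1],[[0.0005,-0.005,0.001],[0,0,0],1],[[0.0005,-0.005,0.001],[0,0,0],1],[[0.0005,-0.005,0.001],[0,0,0],1]]'

```text
time: 6.55
tool_pos: [515.3, -79.4, 48.5]
tcp_rot: [179.5, 0.8, 174.8]
ft_force: [-3.5, 3.3, 9.6]
finger_gap: 0.0
```

Call:
carry_out --increments '[[[0.0005,-0.005,0.001],[0,0,0],1],[[0.0005,-0.005,0.001],[0,0,0],1],[[0.0005,-0.005,0.001],[0,0,0],1],[[0.0005,-0.004,0.001],[0,0,0],1]]'

```text
time: 6.95
tool_pos: [513.4, -98.1, 48.5]
tcp_rot: [179.5, 0.9, 174.8]
ft_force: [-4.0, 2.6, 11.1]
finger_gap: 0.2
```

Call:
carry_out --increments '[[[0.0005,-0.004,0.001],[0,0,0],1],[[0.0005,-0.004,0.001],[0,0,0],1],[[0.0005,-0.003,0.001],[0,0,0],1],[[0.0005,-0.0025,0.001],[0,0,0],1]]'

```text
time: 7.35
tool_pos: [512.0, -111.5, 48.5]
tcp_rot: [179.4, 1.1, 174.8]
ft_force: [-3.7, 2.7, 10.3]
finger_gap: 0.2
```

Call:
carry_out --increments '[[[0.0005,-0.0025,0.001],[0,0,0],1],[[0.0005,-0.0025,0.001],[0,0,0],1]]'

```text
time: 7.55
tool_pos: [511.4, -116.4, 48.5]
tcp_rot: [179.4, 1.2, 174.8]
ft_force: [-3.8, 2.1, 11.0]
finger_gap: 0.1
```

Call:
carry_out --increments '[[[0.0005,-0.0025,0.001],[0,0,0],1]]'

```text
time: 7.65
tool_pos: [511.2, -118.9, 48.5]
tcp_rot: [179.4, 1.2, 174.9]
ft_force: [-4.7, 2.2, 11.0]
finger_gap: -0.1
```

Call:
carry_out --increments '[[[0.0005,-0.0025,0.001],[0,0,0],1]]'

```text
time: 7.75
tool_pos: [511.0, -121.2, 48.5]
tcp_rot: [179.4, 1.3, 174.9]
ft_force: [-0.7, 7.1, 9.7]
finger_gap: 0.2
```

```bash
cat > s.py <<'E'
import sys
from bench import r
from h import *
b=r.snapshot("scene")["image"]
c=cv2.resize(b[190:290,180:320],None,fx=5.5,fy=5.5,interpolation=cv2.INTER_CUBIC); cv2.imwrite(f"pics/{sys.argv[1]}.png",c)
s=r.sense(); print(s["tool_pos"].round(1),s["tcp_rot"].round(1),s["ft_force"].round(1))
E
python3 s.py c1
```

```text
[ 511.1 -121.3   48.6] [179.4   1.3 174.9] [-3.7  2.6 10. ]
```

View pics/c1.png

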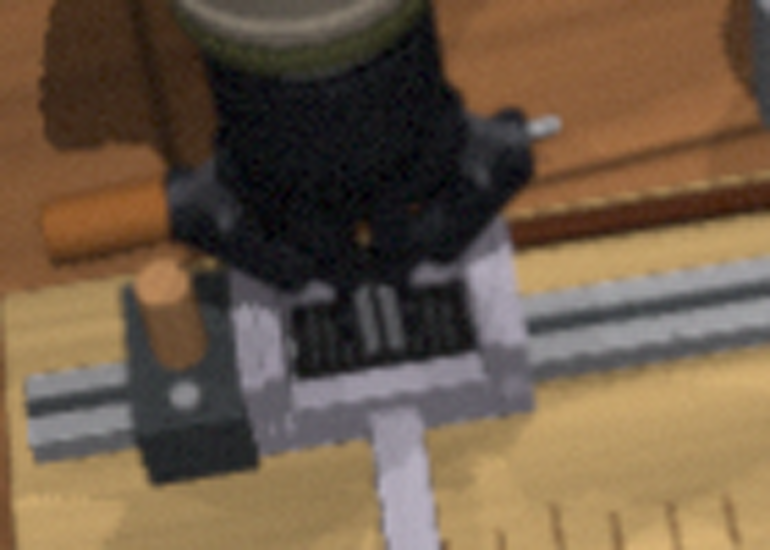

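The slider's left lip meets the dark stop block at (250,440), and the rail force jumped to 7 N. I'll push once more to confirm, still pressed.

Call:
carry_out --increments '[[[0.0005,-0.002,0.001],[0,0,0],1],[[0.0005,-0.002,0.001],[0,0,0],1]]'

```text
time: 8.0
tool_pos: [511.7, -123.8, 48.8]
tcp_rot: [179.2, 1.5, 174.9]
ft_force: [-1.5, 5.9, 9.6]
finger_gap: -0.2
```

```bash
python3 s.py c2
```

```text
[ 511.7 -124.    48.8] [179.2   1.5 174.9] [-1.7  5.3  9.1]
```

View pics/c2.png

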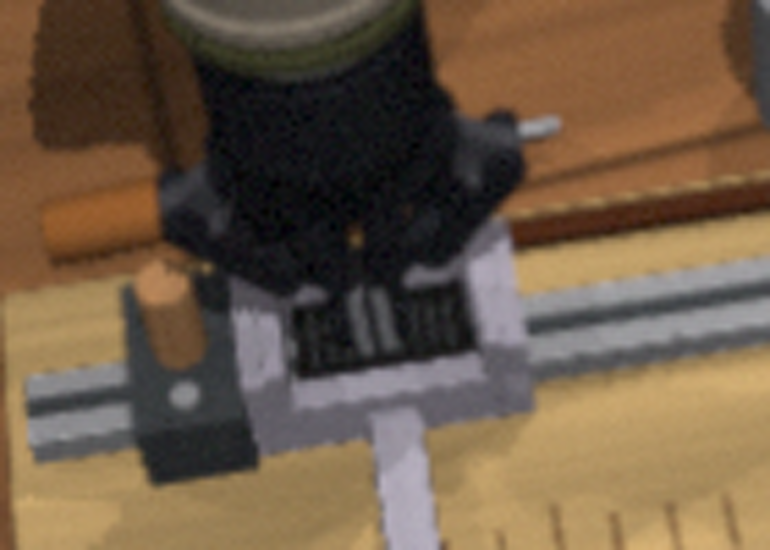

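The slider did not move between the two pictures while the finger slipped on the rubber, so it rests against the stop. Lifting straight up.

Call:
carry_out --increments '[[[0,0,-0.004],[0,0,0],1],[[0,0,-0.008],[0,0,0],1],[[0,0,-0.015],[0,0,0],1],[[0,0,-0.025],[0,0,0],1],[[0,0,-0.03],[0,0,0],1],[[0,0,-0.03],[0,0,0],1],[[0,0,-0.03],[0,0,0],1],[[0,0,0],[0,0,0],1]]'

```text
time: 8.85
tool_pos: [507.3, -125.2, 200.1]
tcp_rot: [179.2, 1.5, 174.9]
ft_force: [0.2, -0.8, 1.0]
finger_gap: -0.0
```

Call:
carry_out --increments '[[[0,0.03,-0.02],[0,0,0],1],[[0,0.04,-0.01],[0,0,0],1],[[0,0.04,0],[0,0,0],1],[[0,0.04,0],[0,0,0],1],[[0,0.04,0],[0,0,0],1],[[0,0.04,0],[0,0,0],1],[[0,0.04,0],[0,0,0],1],[[0,0.02,0],[0,0,0],1],[[0,0,0],[0,0,0],1],[[0,0,0],[0,0,0],1]]'

```text
time: 9.85
tool_pos: [532.3, 173.0, 238.3]
tcp_rot: [179.3, 1.8, 174.7]
ft_force: [-0.0, 0.2, 0.0]
finger_gap: -0.0
```

```bash
python3 - <<'E'
from bench import r
from h import *
s=r.sense(); print(s["time"],s["tool_pos"].round(1),s["ft_force"].round(1))
cv2.imwrite("pics/d_t.png",r.snapshot("top")["image"]);b=r.snapshot("scene")["image"];cv2.imwrite("pics/d_s.png",b)
cv2.imwrite("pics/d_sc.png",cv2.resize(b[190:290,180:320],None,fx=5.5,fy=5.5,interpolation=cv2.INTER_CUBIC))
E
```

```text
9.85 [532.3 173.  238.3] [-0.   0.2  0. ]
```

View pics/d_t.png

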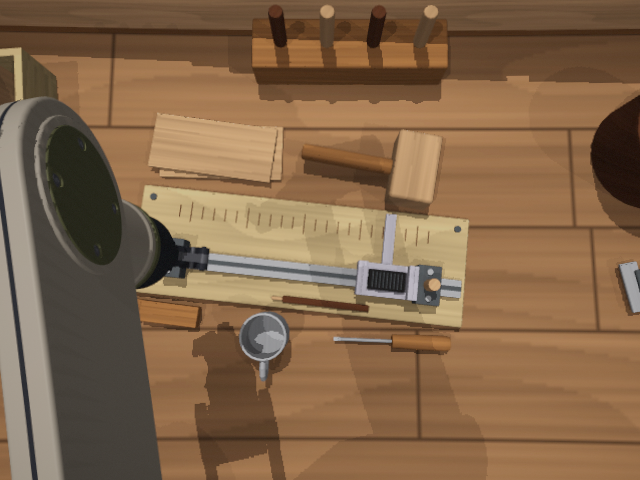

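View pics/d_sc.png

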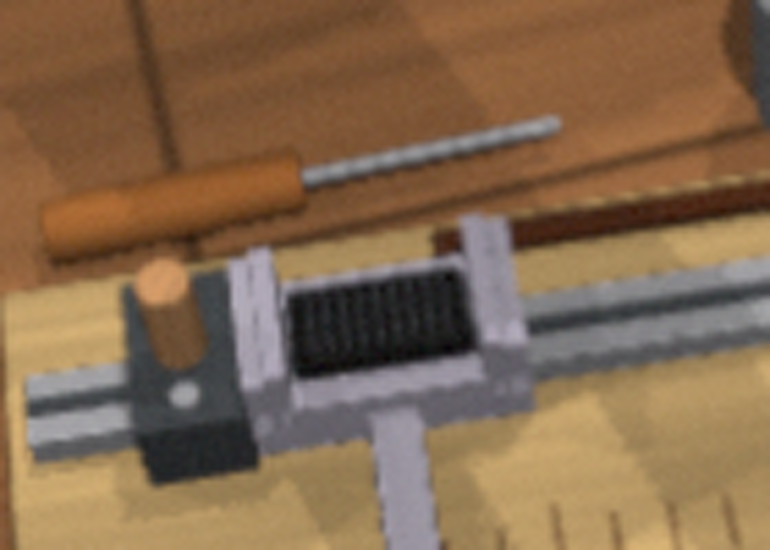

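View pics/d_s.png

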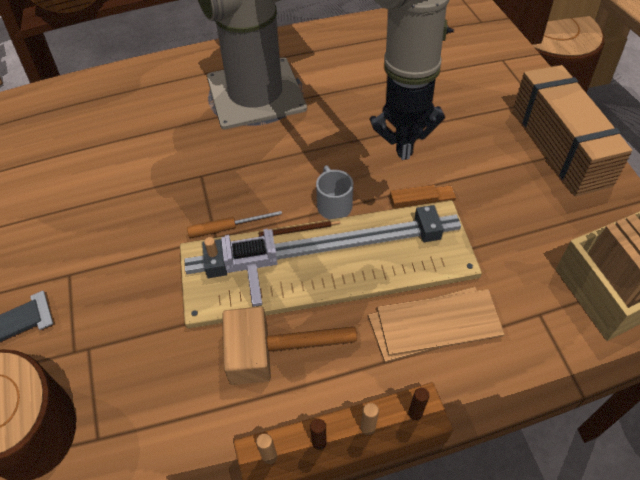

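```bash
python3 - <<'E'
import cv2,numpy as np
a=cv2.imread("pics/d_t.png");cv2.imwrite("pics/d_tc.png",cv2.resize(a[250:320,345:455],None,fx=7,fy=7,interpolation=cv2.INTER_CUBIC))
b0=cv2.imread("pics/scene0.png");b1=cv2.imread("pics/d_s.png")
g=lambda i:cv2.Canny(cv2.GaussianBlur(i,(0,0),1),40,120)
for n,(x,y,w,h) in dict(mallet=(215,305,145,85),shingles=(365,285,140,75),mug=(310,162,48,58),wedge=(385,183,75,26),chisel=(183,208,103,30)).items():
    p0=b0[y:y+h,x:x+w].mean(2).astype(np.float32);p1=b1[y:y+h,x:x+w].mean(2).astype(np.float32)
    print(n,cv2.phaseCorrelate(p0,p1,cv2.createHanningWindow((w,h),cv2.CV_32F)))
E
```

```text
mallet ((0.09921157228204436, -0.15709201315922883), 0.7924746534559461)
shingles ((0.08408392034444034, 0.5872755215135683), 0.8912166179992534)
mug ((0.1517234216127754, 0.3811106570835463), 0.7830863962570827)
wedge ((0.3386470338731016, 0.26672391963717423), 1.0366367924066238)
chisel ((-0.06482511770279586, 0.2528562587538623), 0.7044233192632228)
```

View pics/d_tc.png

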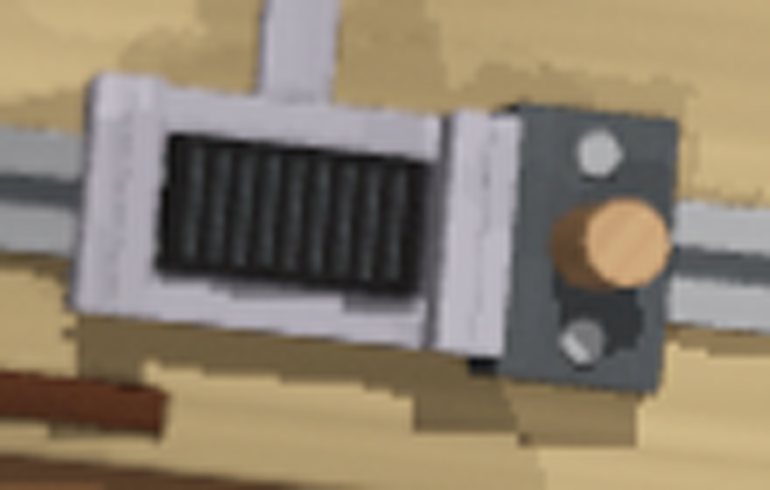

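```bash
python3 - <<'E'
from bench import r
from h import *
T=r.snapshot("top")
P=np.mean([back(T,(345+(x+.5)/7-.5,250+(y+.5)/7-.5),56.5) for x,y in [(175,133),(437,160),(418,297),(155,270)]],0)
print(P, np.linalg.norm(P[:2]-[501.8,-190.8]))
print(r.hand_in())
E
```

```text
[ 509.22195039 -121.38219138   56.5       ] 69.8134478529283
the job is handed in; nothing more can be done
None
```

The slider now rests against the peg stop with its middle back up and the arm clear, and the job is handed in. It took about 10 s of the 34 s allowed.

I used the shut fingers to press the middle down to about 8 mm (8–16 N). Keeping it pressed, I slid the slider about 127 mm along the rail; it dragged with only 2–3 N. At the stop the rail force rose to 7 N. I pushed once more and the finger slipped on the rubber while the slider stayed put. I then lifted straight up and moved away.

**Last checks:**
- **Distance to the stop:** the slider and stop centres measure 69.8 mm apart, against 70 mm when touching. No gap shows in either view.
- **Middle plate:** it looks level and up again.
- **Loose things:** the mallet, shingles, mug, wedge and chisel shifted by at most 0.6 px in the scene picture. I checked the pencil only by eye, and it looked unmoved.
- **Force on the tool:** it read about zero.

**Disagreements:**
- The two cameras differed by 3–5 mm on where the slider started, so I aimed between them.
- While the plate was pressed there was a sideways force of up to about 8 N across the rail. It was gone once the tool lifted.

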